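Press the drill jig's locating pins home in order

TASK

The three locating pins of the drill jig stand raised: press each one down with the fingertips, lightly, until its head sits fully home on its bushing. Do them one after another: first the pin with the small round head, then the one with the T-bar head, last the one with the large round head. Do not pull any pin up, and leave the nut and bolt on the jig and the wrench and tin beside it where they lie.

Things in the scene. Friction and masses are not known exactly. Their poses are not given: they have to be found in the camera images.
- jig: Drill jig fixed to the worktop: grey painted base with a dark steel cover plate, 165 x 215 mm (x, y) and 30 mm high. Origin: centre of the underside; z up; upper face at z = 0.030. Its three pin places, 115 mm or more apart, lie at (x, y) = (-0.050, 0.065), (0.050, 0), (-0.050, -0.065) m in its own frame; which pin is in which place differs from start to start. Flush screw heads and two small black drill holes in the cover are only for show.
- pin_small (a joint): Locating pin with a small round head, 16 mm across. Value: how far it is pushed straight down, in m. It starts raised at 0 to 0.003; at 0.012 the head sits on the flange and stops hard. Home: above 0.010. Negative: pulled up. About 4 N moves it, plus drag of 40 N per m/s; no spring, it stays where it is left.
- pin_tee (a joint): Locating pin with a T-bar head, a bar 52 mm long and 12 mm wide, centred on the pin. Value: how far it is pushed straight down, in m. It starts raised at 0 to 0.003; at 0.012 the head sits on the flange and stops hard. Home: above 0.010. Negative: pulled up. About 4 N moves it, plus drag of 40 N per m/s; no spring, it stays where it is left.
- pin_large (a joint): Locating pin with a large round disc head, 36 mm across. Value: how far it is pushed straight down, in m. It starts raised at 0 to 0.003; at 0.012 the head sits on the flange and stops hard. Home: above 0.010. Negative: pulled up. About 4 N moves it, plus drag of 40 N per m/s; no spring, it stays where it is left.
- pin_small_top (a point): Centre of the flat top of this pin's head. The head is 6 mm thick; the top is 21 mm above the cover plate minus the joint value, so about 0.048 to 0.051 m above the worktop at the start and 0.039 when fully home.
- pin_tee_top (a point): Centre of the flat top of this pin's head. The head is 6 mm thick; the top is 21 mm above the cover plate minus the joint value, so about 0.048 to 0.051 m above the worktop at the start and 0.039 when fully home. The T-bar lies along this point's y axis.
- pin_large_top (a point): Centre of the flat top of this pin's head. The head is 6 mm thick; the top is 21 mm above the cover plate minus the joint value, so about 0.048 to 0.051 m above the worktop at the start and 0.039 when fully home.
- bush_small: Fixed steel bushing, 24 mm across with a 3 mm high flange, that guides the small pin; carries that pin. Origin: on the pin's axis, on the cover plate's upper face; z up. Press slowly, 20 to 50 mm/s: over 50 N of contact force on it, its pin or the jig counts as pressed hard or struck.
- bush_tee: Fixed steel bushing, 24 mm across with a 3 mm high flange, that guides the T-bar pin; carries that pin. Origin: on the pin's axis, on the cover plate's upper face; z up. Press slowly, 20 to 50 mm/s: over 50 N of contact force on it, its pin or the jig counts as pressed hard or struck.
- bush_large: Fixed steel bushing, 24 mm across with a 3 mm high flange, that guides the large pin; carries that pin. Origin: on the pin's axis, on the cover plate's upper face; z up. Press slowly, 20 to 50 mm/s: over 50 N of contact force on it, its pin or the jig counts as pressed hard or struck.
- nut: Loose steel hexagon nut, 24 x 27 x 13 mm, lying on the cover plate. Origin: centre of the underside. To be left alone.
- bolt: Loose steel bolt, 18 x 52 x 16 mm, lying on the cover plate. Origin: centre of the underside. To be left alone.
- wrench: Loose combination wrench, 36 x 200 x 8 mm, on the worktop to the left of the jig. Origin: centre of the underside. To be left alone.
- bit_tin: Loose closed flat tin, 74 x 112 x 32 mm, on the worktop to the right of the jig. Origin: centre of the underside. To be left alone.

How it is judged:
By the outcome, as a careful person would: the job done as asked, in the order asked, and still so for the second after the job is handed in, with the robot touching nothing.
It also fails if it takes over 42 s, if anything falls off the work surface, if the arm or the gripper's body presses on something with over 40 N, if the wrist force passes 120 N, or if a joint passes its speed limit or range.

ROBOT

A 6-joint arm with a two-finger parallel gripper is mounted at the origin on a cart in front of the work surface, level with it; the furniture and walls round the work are solid. World frame = base frame: x ahead of the robot, y to its left, z up, the work surface at z = 0. Lengths are in m, angles in rad, forces in N, time in s.
With the tool pointing down it reaches from about 0.35 to 0.925 m from the base axis. Payload 6.4 kg.
Tool frame: the origin (TCP) lies midway between the tips of the shut fingers; the grasp point (between the pads) lies 19 mm behind it (r.grasp_offset is the distance from the TCP to the grasp point, in m); z points along the fingers, y is the direction in which the jaws open and shut (so a half turn about z gives the same grasp; the last joint's range is limited). The gripper opens to 94 mm and grips with 3 to 60 N. Pads are 16 mm wide; open, the fingers measure 119 mm over their backs; the gripper's body (75 mm by 177 mm) begins 78 mm behind the grasp point.
Start: joints at [1.017, 0.245, 1.558, -0, 1.339, -0.174], TCP at [0.241, 0.604, 0.205] pointing down, gripper open.
Joint ranges: [-3.13, 3.13], [-1.02, 2.26], [0.13, 2.54], [-0.95, 4.09], [0.21, 2.88], [-2.74, 2.74]. Speed limits (rad/s): [2.57, 2.57, 3.14, 3.14, 3.14, 3.14].

INTERFACE

Orientations are given as a rotation vector (axis times angle).
In Python, from rig import r gives the robot as it stands.
- The arm moves only by the tool arm_command, never from a script. Its argument "series" is a list of rows, each a list of 3 entries, a list of its own where there are three numbers: the shift along the tool's x, y, z in m, then the turn about the tool's z in rad, then the opening, from 0 (shut) to 1 (fully open). A call has 1 to 12 rows; each row shifts and turns the commanded pose from where the row before left it, along the tool's axes as they then stand; what a row does not reach is not made up. A row lasts 1/10 s, in which the tool goes at most 50 mm and 8.59 degrees, less where a joint would pass 70% of its speed; a pose out of reach is approached as far as the arm can. A call is refused whole if a number of a shift passes 0.05 or a number of a turn 0.15, either way. A call with a gripper value outside its range is refused whole. The fingers move at their own pace and stop on an object; the grip force is fixed at half the most. Time passes only in rows, so rows that do not move let the fingers close. It gives the time, the measured TCP pose, the force and the opening at its end, in the units of the state.
- r.sense(): the state, without advancing time (a new reading comes with each control period).
- r.capture(name): name is "scene" or "top" or "wrist"; returns a dict with "color" (400x640x3 uint8, red, green, blue), "vfov" (degrees; the focal length in pixels is half the picture's height over the tangent of half this angle, whatever the lens; pixels are square), "cx", "cy" (the principal point, pixels), "dist" ([k1, k2, p1, p2, k3] as OpenCV has them; the pictures are not rectified), "rvec" (rotation vector, rad) and "tvec" (3), from world to camera coordinates, as OpenCV has them. Camera axes: x right, y down, z forward; pixel columns grow to the right and rows downward; lengths in m; the calibration is good to about 2 mm. A picture is of the moment at which its call begins. There is no depth.
- r.finish_job(): hands the job in, once; it reports no verdict.
The state is a dict: "time_s": time; "joint_positions": joint angles; "joint_vel": joint speeds; "joint_torque": joint torques, N m; "eef_pos": TCP position; "tcp_rot": TCP orientation; "contact_force": force on the tool from outside, world axes, zero at the start; "torque": the same for the moment, N m; "gripper_width": finger opening in m.
Only numpy, scipy, OpenCV 4.12 (cv2) and the standard library are available. Lean on these libraries where they do the work, as an engineer would, in place of code of your own. Each camera call takes 0.05 s, during which the arm holds its last target. There are 200 camera calls.

## Working session

There is one attempt and no reset: what is moved stays moved. The work goes in short steps, Python scripts to look and compute and a tool call to move; the robot and the scene stay as the last step left them, time stands still between calls to the robot, and variables do not carry over. Pictures are saved under pics/ and viewed, about 8 in all and at most 12, crops included, and the job is handed in when it is done.

Besides the shell and the picture viewer there is one more tool, called after "Emit:" as a command line: name --argument value ..., lists and objects as JSON in quotes. arm_command: Moves the arm, as the interface text tells. Its arguments: {"type":"object","properties":{"series":{"type":"array"}},"required":["series"]}

```bash
mkdir -p pics; cat > h.py <<'E'
import numpy as np, cv2, pickle, sys
from rig import r
def cap(n,f):
    c=r.capture(n); pickle.dump(c,open(f'pics/{f}.pkl','wb')); cv2.imwrite(f'pics/{f}.png',c['color'][:,:,::-1]); return c
def K(c):
    f=200/np.tan(np.radians(c['vfov'])/2); return np.array([[f,0,c['cx']],[0,f,c['cy']],[0,0,1.]])
def ray(c,u,z):
    d=cv2.undistortPoints(np.array([[u]],float),K(c),np.array(c['dist'],float))[0,0]
    R=cv2.Rodrigues(np.array(c['rvec'],float))[0]; t=np.array(c['tvec'],float).ravel()
    o=-R.T@t; v=R.T@np.array([d[0],d[1],1]); return o+v*(z-o[2])/v[2]
def load(f): return pickle.load(open(f'pics/{f}.pkl','rb'))
def proj(c,p): return cv2.projectPoints(np.array([p],float),np.array(c['rvec'],float),np.array(c['tvec'],float),K(c),np.array(c['dist'],float))[0].ravel()
E
python3 - <<'E'
from h import *
a=cap('top','top0'); b=cap('scene','sc0'); 
s=r.sense(); print(s)
for c in(a,b):
    R=cv2.Rodrigues(np.array(c['rvec']))[0]; print(-R.T@np.array(c['tvec']).ravel(), c['vfov'])
cv2.imwrite('pics/both.png',np.vstack([cv2.resize(x['color'][:,:,::-1],(480,300)) for x in (a,b)]))
E
```

```text
{'time_s': 0.1, 'joint_positions': array([ 1.01687868e+00,  2.45735930e-01,  1.55886864e+00, -1.08558507e-05,
        1.33868382e+00, -1.74095432e-01]), 'joint_vel': array([-0.00197812, -0.00089681, -0.00303868,  0.00178765, -0.00029579,
       -0.00042488]), 'joint_torque': array([-1.17418513e-03, -4.16913021e+01, -3.15526271e+01,  6.85812347e-02,
        3.09838308e-02, -7.21329206e-05]), 'eef_pos': array([0.24070292, 0.60322014, 0.20447347]), 'tcp_rot': array([-5.92927316e-01, -3.08452662e+00,  2.49456585e-03]), 'contact_force': array([ 0.13784916, -0.0314367 , -0.60400699]), 'torque': array([-0.01066969,  0.01952997, -0.00046404]), 'gripper_width': 0.09374175782016624}
[0.46564827 0.00490759 1.08645934] 54.06684130422454
[-0.58605147 -0.56299552  0.71201055] 49.50287504310068
```

View pics/both.png

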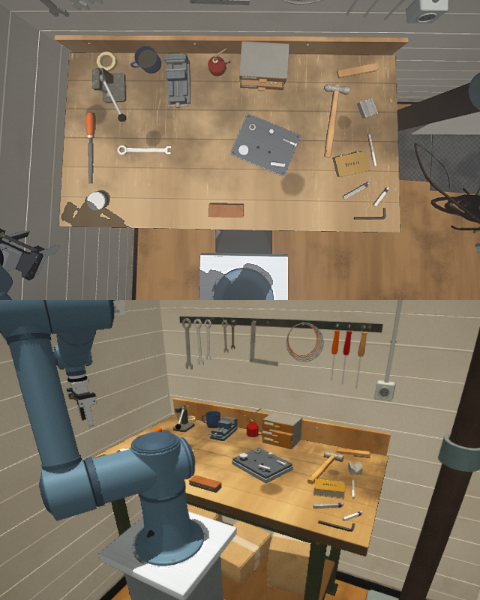

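The upper picture (top camera) shows the jig at about (353,191) in full pixels, with the pins on it. The lower one is the scene view. Next I'll enlarge the jig.

```bash
python3 - <<'E'
from h import *
c=load('top0'); i=c['color'][142:242,300:410,::-1]
cv2.imwrite('pics/crop1.png',cv2.resize(i,None,fx=6,fy=6,interpolation=cv2.INTER_CUBIC)[:600,:])
E
```

```text
(no output)
```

View pics/crop1.png

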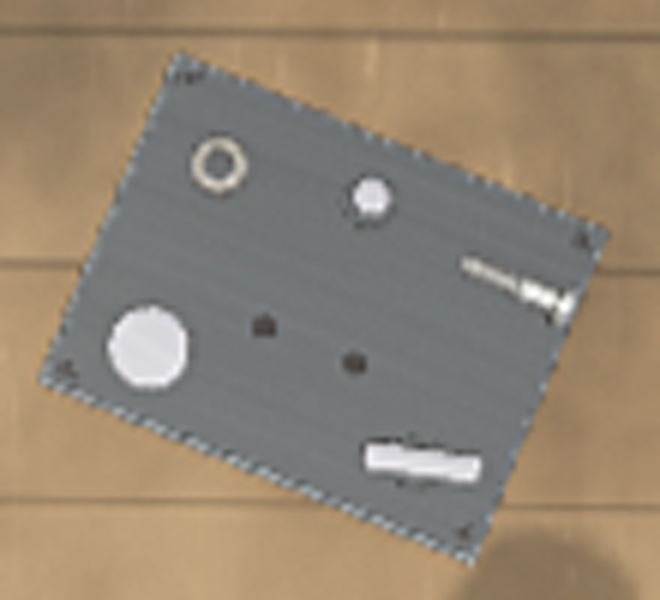

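In the crop, the small head is at (372,196), the T-bar at (422,462) with ends near (365,457) and (481,467), and the large head at (148,347). The nut is at (218,165) and the bolt at (520,285).

```bash
python3 - <<'E'
from h import *
c=load('top0'); f=lambda u,v:(300+(u+.5)/6-.5,142+(v+.5)/6-.5)
P={}
for n,u,z in [('small',(372,196),.05),('tee',(422,462),.05),('large',(148,347),.05),('nut',(218,165),.04),('bolt',(520,285),.04),('c1',(180,52),.03),('c2',(608,232),.03),('c3',(473,563),.03),('c4',(43,381),.03),('t1',(365,457),.05),('t2',(481,467),.05)]:
    P[n]=ray(c,f(*u),z)[:2]; print(n,P[n].round(4))
# rigid fit: small=(.05,0), large,tee
cor=np.mean([P[k] for k in('c1','c2','c3','c4')],0)
J=np.array([[.05,0],[-.05,.065],[-.05,-.065]]); W=np.array([P['small'],P['large'],P['tee']])
Jm,Wm=J-J.mean(0),W-W.mean(0)
th=np.arctan2((Jm[:,0]*Wm[:,1]-Jm[:,1]*Wm[:,0]).sum(),(Jm*Wm).sum()); R=np.array([[np.cos(th),-np.sin(th)],[np.sin(th),np.cos(th)]])
F=(R@Jm.T).T+W.mean(0); print(th,F.round(4),(F-W).round(4)); print('ctr',cor,F.mean(0)-R@J.mean(0))
s=r.sense(); print(cv2.Rodrigues(s['tcp_rot'])[0].round(3))
E
```

```text
small [ 0.5969 -0.0913]
tee [ 0.4796 -0.1141]
large [0.5284 0.0069]
nut [ 0.6112 -0.0232]
bolt [ 0.5591 -0.1584]
c1 [ 0.6641 -0.0056]
c2 [ 0.5845 -0.1995]
c3 [ 0.4352 -0.1394]
c4 [0.5136 0.054 ]
t1 [ 0.4814 -0.0891]
t2 [ 0.4778 -0.14  ]
-0.38462172920290943 [[ 0.5968 -0.0912]
 [ 0.5285  0.0066]
 [ 0.4797 -0.1139]] [[-0.0001  0.0001]
 [ 0.     -0.0003]
 [ 0.0001  0.0002]]
ctr [ 0.54937163 -0.07261557] [ 0.55042069 -0.07240131]
[[-0.929  0.371 -0.001]
 [ 0.371  0.929 -0.001]
 [ 0.    -0.002 -1.   ]]
```

Emit:
arm_command --series '[[[-0.015,-0.013,0],0,0],[[-0.03,-0.026,0],0,0],[[-0.03,-0.026,0],0,0],[[-0.03,-0.026,0],0,0],[[-0.03,-0.026,0],0,0],[[-0.03,-0.026,0],0,0],[[-0.03,-0.026,0],0,0],[[-0.03,-0.026,0],0,0],[[-0.03,-0.026,0],0,0],[[-0.03,-0.026,0],0,0],[[-0.03,-0.026,0],0,0],[[-0.03,-0.026,0],0,0]]'

```text
time_s: 1.3
eef_pos: [0.4507, 0.1965, 0.2052]
tcp_rot: [-0.593, -3.085, 0.0]
contact_force: [0.7, 0.3, -0.3]
gripper_width: 0.0018
```

Emit:
arm_command --series '[[[-0.03,-0.026,0],0,0],[[-0.03,-0.026,0],0,0],[[-0.03,-0.026,0],0,0],[[-0.03,-0.026,0],0,0],[[-0.03,-0.026,0],0,0],[[-0.03,-0.026,0],0,0],[[-0.03,-0.026,0],0,0],[[-0.025,-0.02,0],0,0],[[0,0,0],0,0],[[0,0,0],0,0]]'

```text
time_s: 2.3
eef_pos: [0.5935, -0.0766, 0.2048]
tcp_rot: [-0.594, -3.083, -0.001]
contact_force: [0.5, -0.1, 0.3]
gripper_width: 0.0006
```

```bash
cat > g.py <<'E'
from h import *
T={'small':(.5968,-.0912),'large':(.5285,.0067),'tee':(.4797,-.1140)}
def go(n,z):
    s=r.sense(); R=cv2.Rodrigues(s['tcp_rot'])[0]
    print(s['time_s'],s['eef_pos'].round(4),s['contact_force'].round(1),s['gripper_width'],'shift',(R.T@(np.array([*T[n],z])-s['eef_pos'])).round(4)); return R
E
python3 - <<'E'
from g import *
print(go('small',.1).round(3)); w=cap('wrist','w1')
for n in T: print(n,proj(w,(*T[n],.05)).round(0))
E
```

```text
2.3 [ 0.5935 -0.0766  0.2048] [ 0.5 -0.1  0.3] 0.0006361915964475483 shift [-0.0087 -0.0123  0.1047]
[[-0.928  0.372 -0.001]
 [ 0.372  0.928  0.001]
 [ 0.002  0.    -1.   ]]
small [308. 194.]
large [369. 103.]
tee [247. 103.]
```

View pics/w1.png

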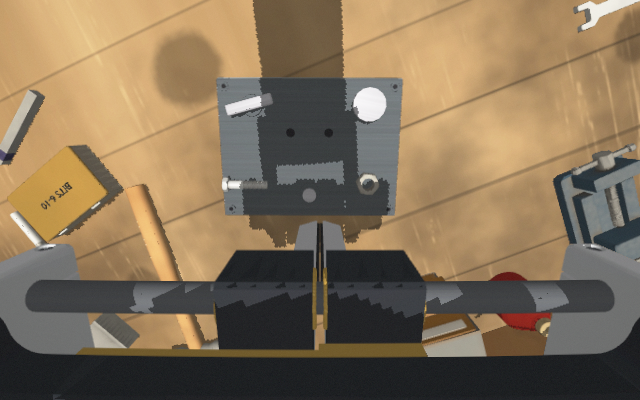

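The wrist picture confirms the positions. The small head is at (309,195), the large at (369,103) and the T-bar at (248,104), all within about 1 px of the projections.

Emit:
arm_command --series '[[[-0.0045,-0.006,0.02],0,0],[[-0.0045,-0.006,0.04],0,0],[[0,0,0.04],0,0],[[0,0,0.03],0,0],[[0,0,0.01],0,0],[[0,0,0],0,0],[[0,0,0],0,0],[[0,0,0],0,0]]'

```text
time_s: 3.15
eef_pos: [0.5994, -0.0913, 0.0679]
tcp_rot: [0.591, 3.081, -0.001]
contact_force: [-0.2, 0.0, -0.4]
gripper_width: 0.0004
```

```bash
python3 - <<'E'
from g import *
go('small',.039)
E
```

```text
3.15 [ 0.5994 -0.0913  0.0679] [-0.2  0.  -0.4] 0.00036605039868274576 shift [ 0.0026 -0.0009  0.0289]
```

Emit:
arm_command --series '[[[0.0025,-0.001,0.004],0,0],[[0,0,0.004],0,0],[[0,0,0.004],0,0],[[0,0,0.003],0,0],[[0,0,0.003],0,0],[[0,0,0.003],0,0],[[0,0,0.002],0,0],[[0,0,0],0,0],[[0,0,0],0,0]]'

```text
time_s: 4.05
eef_pos: [0.5953, -0.0911, 0.0421]
tcp_rot: [0.593, 3.085, 0.0]
contact_force: [-0.5, -0.3, -0.1]
gripper_width: 0.0005
```

Emit:
arm_command --series '[[[0,0,0.002],0,0],[[0,0,0.001],0,0],[[0,0,0],0,0]]'

```text
time_s: 4.35
eef_pos: [0.5953, -0.0911, 0.0395]
tcp_rot: [0.593, 3.085, -0.0]
contact_force: [-0.4, 1.1, 3.6]
gripper_width: 0.0006
```

```bash
python3 - <<'E'
from g import *
go('small',.039); w=cap('wrist','w2'); cv2.imwrite('pics/w2c.png',cv2.resize(w['color'][100:270,200:440,::-1],None,fx=3,fy=3,interpolation=cv2.INTER_CUBIC))
E
```

```text
4.35 [ 0.5953 -0.0911  0.0395] [-0.4  1.1  3.6] 0.0005744465182748183 shift [-0.0014  0.0005  0.0005]
```

View pics/w2c.png

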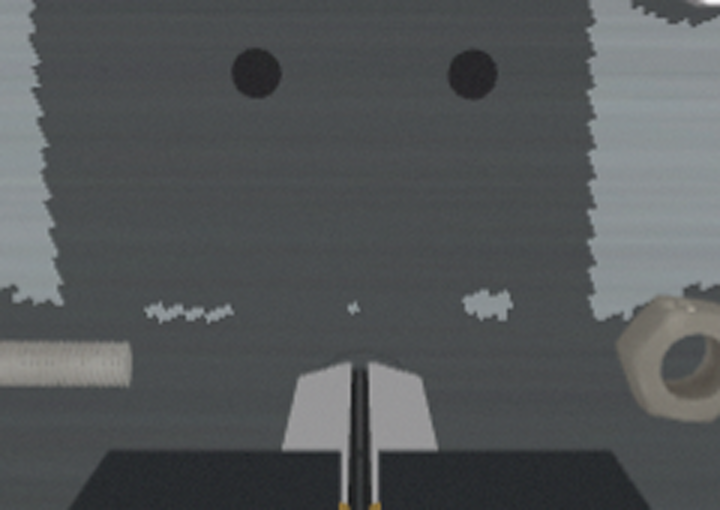

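The fingers hide the head, and the nut and bolt are clear of them. The force is 3.6 N, so contact has been made. I'll press on in small steps until the force shows the hard stop.

Emit:
arm_command --series '[[[0,0,0.001],0,0],[[0,0,0],0,0]]'

```text
time_s: 4.6
eef_pos: [0.5954, -0.0912, 0.0392]
tcp_rot: [0.593, 3.085, -0.0]
contact_force: [-2.6, 0.5, 6.9]
gripper_width: 0.0011
```

Emit:
arm_command --series '[[[0,0,0.001],0,0],[[0,0,0],0,0]]'

```text
time_s: 4.8
eef_pos: [0.5955, -0.0912, 0.0391]
tcp_rot: [-0.593, -3.085, 0.0]
contact_force: [-5.4, 1.0, 12.3]
gripper_width: 0.0004
```

At the stop, z stays at 0.0391 and the force rises to 12 N, so the small pin is home. I'll lift and go to the T-bar.

Emit:
arm_command --series '[[[0,0,-0.005],0,0],[[0,0,-0.02],0,0],[[0,0,-0.025],0,0],[[0.015,-0.01,0],0,0],[[0.03,-0.02,0],0,0],[[0.03,-0.02,0],0,0],[[0.024,-0.014,0],0,0],[[0,0,0],0,0],[[0,0,0],0,0],[[0,0,0],0,0]]'

```text
time_s: 5.8
eef_pos: [0.4805, -0.114, 0.0878]
tcp_rot: [0.592, 3.084, -0.0]
contact_force: [0.6, 0.1, 0.7]
gripper_width: 0.0005
```

```bash
python3 - <<'E'
from g import *
go('tee',.062); w=cap('wrist','w3'); cv2.imwrite('pics/w3.png',w['color'][:,:,::-1])
t=cap('top','top1'); cv2.imwrite('pics/t1c.png',cv2.resize(t['color'][142:242,300:410,::-1],None,fx=6,fy=6,interpolation=cv2.INTER_CUBIC))
E
```

```text
5.8 [ 0.4805 -0.114   0.0878] [0.6 0.1 0.7] 0.0004552189062892575 shift [ 0.0008 -0.0003  0.0258]
```

Emit:
arm_command --series '[[[0.001,0,0.012],0,0],[[0,0,0.012],0,0],[[0,0,0.005],0,0],[[0,0,0.003],0,0],[[0,0,0.003],0,0],[[0,0,0.003],0,0],[[0,0,0.003],0,0],[[0,0,0.003],0,0],[[0,0,0.003],0,0],[[0,0,0],0,0],[[0,0,0],0,0]]'

```text
time_s: 7.0
eef_pos: [0.4787, -0.1136, 0.0403]
tcp_rot: [0.593, 3.084, -0.0]
contact_force: [0.5, -1.1, 0.3]
gripper_width: 0.0002
```

Emit:
arm_command --series '[[[0,0,0.001],0,0],[[0,0,0],0,0]]'

```text
time_s: 7.2
eef_pos: [0.4787, -0.1136, 0.0396]
tcp_rot: [0.593, 3.085, -0.0]
contact_force: [-0.5, -0.6, 1.7]
gripper_width: 0.0006
```

Emit:
arm_command --series '[[[0,0,0.001],0,0],[[0,0,0],0,0]]'

```text
time_s: 7.4
eef_pos: [0.4787, -0.1136, 0.0391]
tcp_rot: [-0.593, -3.085, 0.0]
contact_force: [-2.5, 1.6, 8.5]
gripper_width: 0.0003
```

Emit:
arm_command --series '[[[0,0,0.001],0,0],[[0,0,0],0,0]]'

```text
time_s: 7.6
eef_pos: [0.4789, -0.1136, 0.039]
tcp_rot: [-0.592, -3.085, 0.0]
contact_force: [-5.2, 2.6, 14.7]
gripper_width: 0.0004
```

The T-bar is home: z is stuck at 0.039 at 14.7 N. The large disc is next.

Emit:
arm_command --series '[[[0,0,-0.005],0,0],[[0,0,-0.02],0,0],[[0,0,-0.025],0,0],[[-0.001,0.02,0],0,0],[[0,0.03,0],0,0],[[0,0.03,0],0,0],[[0,0.03,0],0,0],[[0,0.02,0],0,0],[[0,0,0],0,0],[[0,0,0],0,0],[[0,0,0],0,0]]'

```text
time_s: 8.7
eef_pos: [0.5272, 0.0061, 0.0872]
tcp_rot: [-0.594, -3.084, 0.0]
contact_force: [0.2, 0.0, -0.1]
gripper_width: 0.0005
```

```bash
python3 - <<'E'
from g import *
go('large',.062)
E
```

```text
8.7 [0.5272 0.0061 0.0872] [ 0.2  0.  -0.1] 0.0005302195761499656 shift [-0.001   0.001   0.0252]
```

Emit:
arm_command --series '[[[-0.001,0.001,0.012],0,0],[[0,0,0.012],0,0],[[0,0,0.005],0,0],[[0,0,0.003],0,0],[[0,0,0.003],0,0],[[0,0,0.003],0,0],[[0,0,0.003],0,0],[[0,0,0.003],0,0],[[0,0,0.003],0,0],[[0,0,0],0,0],[[0,0,0],0,0]]'

```text
time_s: 9.8
eef_pos: [0.529, 0.0075, 0.0402]
tcp_rot: [0.593, 3.085, 0.0]
contact_force: [0.1, -0.6, -0.0]
gripper_width: 0.0005
```

Emit:
arm_command --series '[[[0,0,0.001],0,0],[[0,0,0],0,0],[[0,0,0.001],0,0],[[0,0,0],0,0]]'

```text
time_s: 10.2
eef_pos: [0.5291, 0.0075, 0.0392]
tcp_rot: [-0.593, -3.085, -0.0]
contact_force: [-3.3, 0.8, 7.6]
gripper_width: 0.0008
```

Emit:
arm_command --series '[[[0,0,0.001],0,0],[[0,0,0],0,0]]'

```text
time_s: 10.4
eef_pos: [0.5292, 0.0075, 0.0391]
tcp_rot: [-0.592, -3.085, 0.0]
contact_force: [-5.8, 0.1, 14.3]
gripper_width: 0.0006
```

All three are home by force. I'll retreat and check by eye.

Emit:
arm_command --series '[[[0,0,-0.005],0,0],[[0,0,-0.02],0,0],[[0,0,-0.035],0,0],[[0,0,-0.035],0,0],[[-0.02,-0.02,-0.035],0,0],[[-0.03,-0.02,-0.02],0,0],[[-0.04,-0.02,0],0,0],[[-0.02,0,0],0,0],[[0,0,0],0,0],[[0,0,0],0,0]]'

```text
time_s: 11.4
eef_pos: [0.6082, -0.0887, 0.1865]
tcp_rot: [-0.593, -3.083, -0.001]
contact_force: [0.0, -0.0, 0.0]
gripper_width: 0.0004
```

```bash
python3 - <<'E'
from g import *
go('large',.2); w=cap('wrist','w4')
for n in T: print(n,proj(w,(*T[n],.039)).round(1),proj(w,(*T[n],.051)).round(1))
cv2.imwrite('pics/w4c.png',cv2.resize(w['color'][60:240,190:440,::-1],None,fx=3,fy=3,interpolation=cv2.INTER_CUBIC))
E
```

```text
11.4 [ 0.6082 -0.0887  0.1865] [ 0. -0.  0.] 0.00037635283866175153 shift [ 0.1094  0.059  -0.0133]
small [312.7 179.7] [312.5 181.6]
large [375.9  84.6] [378.1  82.9]
tee [250.   83.9] [247.3  82.1]
```

View pics/w4c.png

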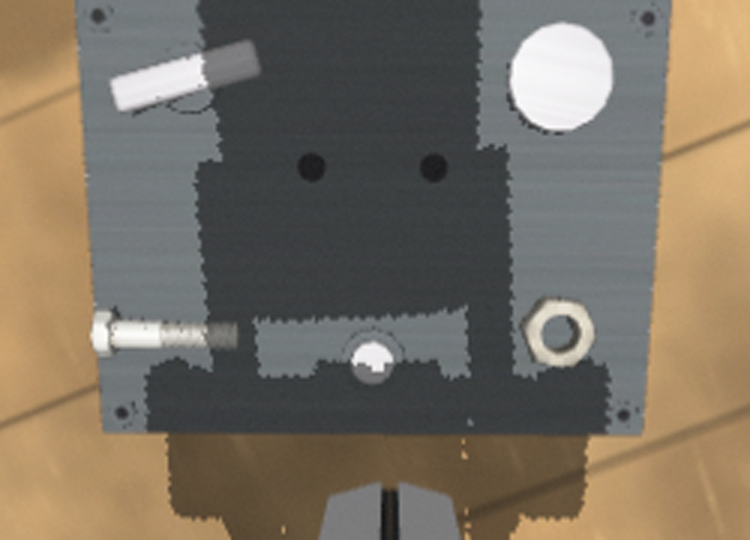

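In the full wrist frame, the T-bar is at about (251.8,85.3), the large head at (377,85.7) and the small head at (314,180). The T-bar-to-large spacing is about 125 px, where 126 is expected for home and 131 for raised. The nut and bolt are undisturbed.

```bash
python3 -c "
from rig import r
print(r.finish_job())"
```

```text
the job is handed in; nothing more can be done
None
```

I pressed all three pins home with the shut fingertips in the order asked: small round, T-bar, then large round. The job was handed in at about 11.5 s.

- **Hard stop:** each pin stopped with the fingertips at z = 0.039 m, the height given for fully home. Further pressing only raised the vertical force, to 12–15 N. Those are readings taken at the end of each move, so a brief peak in between would not show.
- **Final wrist picture:** the spacing between the T-bar and large heads was about 125 px, where 126 is expected for home and 131 for raised. The small pin's height couldn't be confirmed this way, because home and raised differ by only about 2 px there, so it rests on the force and height readings.
- **Nut and bolt:** the nut and bolt were still on the jig and undisturbed.
- **Wrench and tin:** they were out of the final picture. The arm never went down near them.
- **At hand-in:** the tool was clear of everything, with no contact force. No check failed or disagreed.

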